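# Close up the food warmer

## Robot

A 6-joint arm with a two-finger parallel gripper is mounted at the origin on the work surface. World frame = base frame: x ahead of the robot, y to its left, z up, the work surface at z = 0. Lengths are in m, angles in rad, forces in N, time in s.
With the tool pointing down it reaches from about 0.375 to 0.9 m from the base axis. Payload 3.1 kg.
Tool frame: the origin (TCP) lies on the mounting face of the last link; the fingertips stand 182 mm ahead of it and the grasp point (between the pads) lies 164 mm ahead of it; z points along the fingers, y is the direction in which the jaws open and shut (so a half turn about z gives the same grasp; the last joint's range is limited). The gripper opens to 87 mm and grips with 3 to 60 N. Pads are 19 mm wide; open, the fingers measure 117 mm over their backs; the gripper's body (75 mm by 190 mm) begins 51 mm behind the grasp point.
Start: joints at [1.032, 0.527, 1.433, -0, 1.181, -0.178], TCP at [0.22, 0.585, 0.405] pointing down, gripper open.
Joint ranges: [-3.08, 3.08], [-0.75, 2.2], [0.22, 2.44], [-1.43, 4.57], [0, 2.65], [-2.85, 2.85]. Speed limits (rad/s): [2.79, 2.79, 3.14, 3.14, 3.14, 3.14].

## Interface

Orientations are given as a unit quaternion [x, y, z, w].
In Python, from rig import robot, camera, camera_model gives the robot as it stands.
- The arm moves only by the tool drive_tool, never from a script. Its argument "plan" is a list that holds one entry, the list of rows, each a list of 6 numbers: the shift along the world's x, y, z in units of 2.5 cm (1.0 is 2.5 cm), then the turn, a rotation vector about the world's x, y, z in units of 6 degrees (1.0 is 6 degrees). A call has 1 to 8 rows; each row shifts and turns the commanded pose from where the row before left it; what a row does not reach is not made up. A row lasts 1/8 s, in which the tool goes at most 62.5 mm and 10.7 degrees, less where a joint would pass 70% of its speed; a pose out of reach is approached as far as the arm can. A call with a number of a shift or a turn outside -1 to 1 is refused whole. A call with a gripper value outside its range is refused whole. "grip" is the closure, from 0 (fully open) to 1 (shut), set as the call begins (left out, the last holds). The fingers move at their own pace and stop on an object; "force" is the grip in N (left out, the last holds). Time passes only in rows, so rows that do not move let the fingers close. It gives the time, the measured TCP pose, the force and the opening at its end, in the units of the state.
- robot.get_obs(): the state, without advancing time (a new reading comes with each control period).
- camera(name): name is "side" or "top" or "wrist"; returns the picture (480x640x3 uint8, red, green, blue); there is no depth.
- camera_model(name): a dict with "K" (3x3 intrinsics, pixels), "world_to_cam" (4x4, takes a point from world to camera coordinates); the wrist camera has in their place "tool_from_camera" (4x4, takes a point from camera to tool coordinates, whose origin is the TCP and whose axes are the flange's). Camera axes: x right, y up, looking along -z (the intrinsics and any distortion apply to the point x, -y, -z); pixel columns grow to the right and rows downward; lengths in m; the calibration is good to about 2 mm. A picture is of the moment at which its call begins: read the wrist's pose just before it. camera_model takes no time and is no camera call.
- robot.hand_in(): hands the job in, once; it reports no verdict.
The state is a dict: "time": time; "q": joint angles; "joint_velocities": joint speeds; "joint_torque": joint torques, N m; "position": TCP position; "tool_rot": TCP orientation; "ft_force": force on the tool from outside, world axes, zero at the start; "moment": the same for the moment, N m; "grip_width": finger opening in m.
Only numpy, scipy, OpenCV 4.12 (cv2) and the standard library are available. Lean on these libraries where they do the work, as an engineer would, in place of code of your own. Each camera call takes 0.05 s, during which the arm holds its last target.

## Task

Close up the countertop food warmer: take the serving spoon off its rim and lay it down flat in the yellow spoon tray without dropping it, then lower the red lid by its bar handle all the way until it rests shut. Bring the lid down gently and under control, never letting it swing or drop, and keep off the hot heat-lamp fixture above; leave the crock, sauce bottle and shaker where they stand.

Things in the scene. Friction and masses are not known exactly. Their poses are not given: they have to be found in the camera images.
- warmer: Fixed steel food warmer: open box 205 (x) by 350 (y) by 90 mm high, rim at z 90, walls 14 mm. A 14 mm divider along x at y = 0, as high as the rim, parts two empty wells (floor at z 30). Origin: centre of its underside, on the counter; x points from its front to its hinge side (back).
- hinge (a point): Point on the lid's hinge axis, at the middle of the warmer's back rim: (102.5, 0, 90) mm in the warmer's frame. The hinge axis is the warmer's y axis.
- lid (a joint): Angle of the red lid (rad): 0 = shut on its stop, grows as it opens; starts nearly upright at 1.3 to 1.5, limit 1.6. Lid 205 x 350 x 22 mm, about 0.7 kg. Slightly stiff hinge: it stays put above about 1.25 rad, but slams shut if let go lower. Moving it by the bar takes under 5 N. No latch: once shut it stays shut.
- lid_bar (a point): Centre of the lid's black round bar handle, 12 mm thick, 170 mm long, parallel to the hinge, in the lid's plane 50 mm beyond its free edge, on a 10 mm rod at each end. Lid shut: at (-255, 0, 10) mm from the hinge point in the warmer's axes, 100 mm above the counter, 50 mm before the warmer's front. Lid upright: about 345 mm up. Its axes turn with the lid.
- lamp: Fixed strip heat lamp, origin and axes as the warmer's: a bar from x = 47 to 152 mm, 440 mm long in y, underside 497 mm above the counter, on two 18 mm posts at x = 130, y = +-205. It overhangs the upright lid, so the handle is reached not from straight above but with the tool leaning 35 to 45 degrees, from the warmer's front. Do not touch.
- spoon_grip (a point): Point on the spoon's blue handle, half-way up; x axis towards the bowl. Spoon 260 mm long, 90 g. Handle 16 wide, 14 high (underside 7 below this point), reaching 140 mm back and 30 ahead; then a 12 mm neck and a bowl 58 wide, 13 high, centred 91 ahead. Its flat underside rests on the rim and divider across the warmer's +y well, bowl over the divider.
- tray: Fixed yellow open spoon tray, 320 (x, long) by 110 (y) by 20 mm high, walls and floor 4 mm thick. Origin: centre of its underside on the counter; it stands on the left or the right of the warmer.
- crock: Bystander: round steel utensil crock, 100 mm across, 120 mm high with wooden spoons reaching to about 190 mm; it stands on the other side of the warmer from the tray. Origin: centre of its underside.
- sauce: Bystander: orange sauce bottle, 56 mm across, 170 mm high. Origin: centre of its underside.
- shaker: Bystander: amber shaker, 48 mm across, 90 mm high. Origin: centre of its underside.

How it is judged:
By the outcome, as a careful person would: the job done as asked, in the order asked, and still so for the second after the job is handed in, with the robot touching nothing.
It also fails if it takes over 58 s, if anything falls off the work surface, if the arm or the gripper's body presses on something with over 40 N, if the wrist force passes 120 N, or if a joint passes its speed limit or range.

## Working session

There is one attempt and no reset: what is moved stays moved. The work goes in short steps, Python scripts to look and compute and a tool call to move; the robot and the scene stay as the last step left them, time stands still between calls to the robot, and variables do not carry over. Pictures are saved under pics/ and viewed, and the job is handed in when it is done.

Besides the shell and the picture viewer there is one more tool, called after "Request:" as name(argument=value, ...), one argument or row to a line, values as JSON. drive_tool: Moves the arm, as the interface text tells. Shifts and turns lie within -1 to 1; 1 stands for 2.5 cm of shift or 6 degrees of turn. Its arguments: {"type":"object","properties":{"plan":{"type":"array","items":{"type":"array","items":{"type":"array","items":{"type":"number","minimum":-1,"maximum":1}}}},"grip":{"type":"number"},"force":{"type":"number"}},"required":["plan"]}

```bash
mkdir -p pics; ls; python3 - <<'E'
from rig import robot,camera,camera_model
import cv2,numpy as np
o=robot.get_obs(); print(o)
for n in ["side","top","wrist"]:
    im=camera(n); cv2.imwrite(f"pics/{n}0.png",im[...,::-1]); print(n,camera_model(n))
E
```

```text
pics
{'time': 0.0, 'q': array([ 1.03251772e+00,  5.28470936e-01,  1.43389186e+00, -9.77444315e-06,
        1.18139047e+00, -1.78492289e-01]), 'joint_velocities': array([ 0.00026253, -0.0008824 ,  0.00073049, -0.00071402, -0.0016508 ,
       -0.00071463]), 'joint_torque': array([ 1.74149645e-03, -4.40046430e+01, -1.76591599e+01,  6.33892254e-02,
        5.81398350e-02, -1.71820516e-04]), 'position': array([0.21983859, 0.58469815, 0.4037716 ]), 'tool_rot': array([ 1.78922523e-01,  9.83862574e-01, -1.01325351e-03, -3.74698961e-04]), 'ft_force': array([-0.10085129,  0.17287337, -0.04093772]), 'moment': array([-0.01917449,  0.03216127, -0.03609675]), 'grip_width': 0.08698065226731015}
side {'K': array([[467.29372381,   0.        , 312.05606865],
       [  0.        , 467.29372381, 239.74915152],
       [  0.        ,   0.        ,   1.        ]]), 'world_to_cam': array([[ 0.82026066, -0.57192103,  0.00887686, -0.47912023],
       [ 0.36793071,  0.539449  ,  0.75737822, -0.29082806],
       [-0.43794914, -0.61798148,  0.6529161 , -0.9630268 ],
       [ 0.        ,  0.        ,  0.        ,
[... 272 characters left out ...]
666129, -0.00691596,  0.08135381, -0.57646122],
       [-0.08145149, -0.01526201,  0.99656045, -1.14594397],
       [ 0.        ,  0.        ,  0.        ,  1.        ]])}
wrist {'K': array([[348.59710204,   0.        , 317.28154877],
       [  0.        , 348.59710204, 242.85053382],
       [  0.        ,   0.        ,   1.        ]]), 'tool_from_camera': array([[-7.28381567e-04,  9.61035670e-01,  2.76423424e-01,
         7.67132301e-02],
       [ 9.99999693e-01,  7.79874984e-04, -7.63550856e-05,
        -8.26575064e-04],
       [-2.88955674e-04,  2.76423284e-01, -9.61035943e-01,
         1.94723155e-02],
       [ 0.00000000e+00,  0.00000000e+00,  0.00000000e+00,
         1.00000000e+00]])}
```

View pics/side0.png

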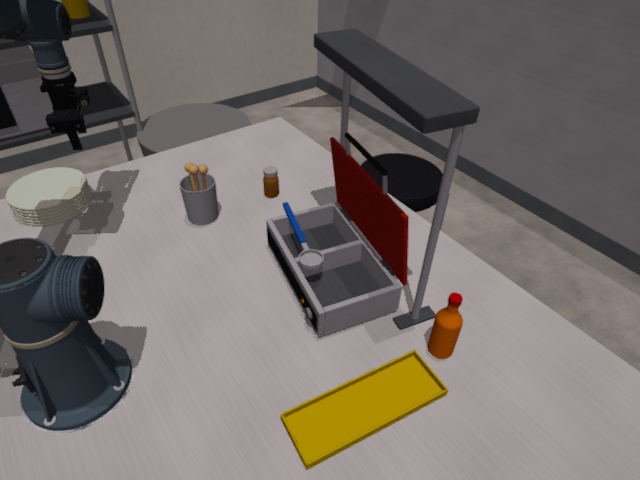

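View pics/top0.png

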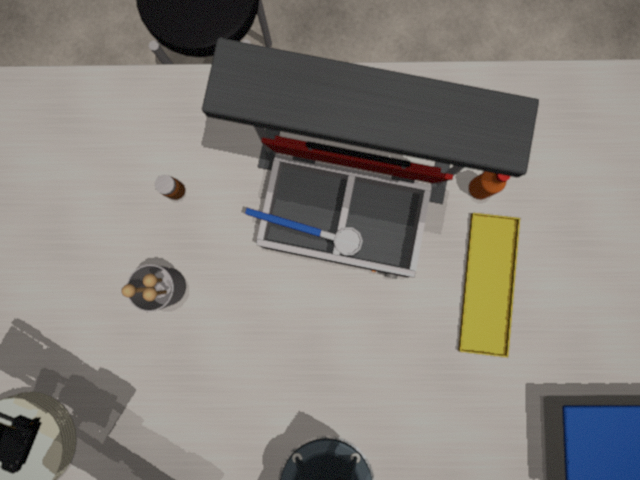

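View pics/wrist0.png

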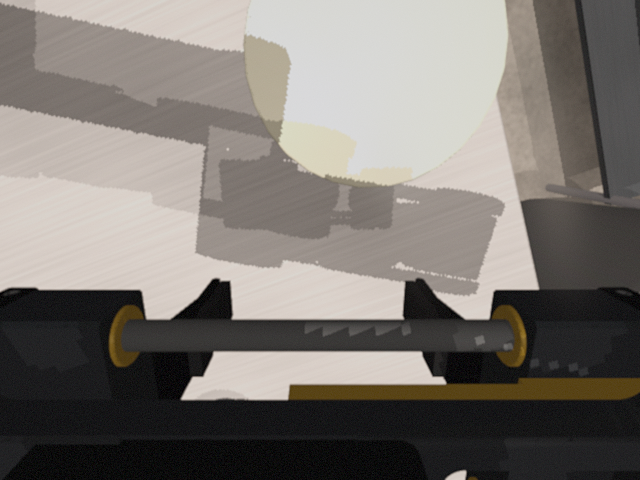

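```bash
cat > h.py <<'E'
from rig import robot,camera,camera_model
import cv2,numpy as np
from scipy.spatial.transform import Rotation as R
def ray(n,uv,obs=None):
    m=camera_model(n);K=m["K"]
    d=np.linalg.inv(K)@np.array([uv[0],uv[1],1.]);d=np.array([d[0],-d[1],-d[2]])
    if n=="wrist":
        T=m["tool_from_camera"];Rw=R.from_quat(obs["tool_rot"]).as_matrix()
        return Rw@T[:3,3]+obs["position"],Rw@T[:3,:3]@d
    W=m["world_to_cam"];A=W[:3,:3];return -A.T@W[:3,3],A.T@d
def onz(n,uv,z,obs=None):
    c,d=ray(n,uv,obs);return c+d*(z-c[2])/d[2]
def proj(n,p,obs=None):
    m=camera_model(n);K=m["K"]
    if n=="wrist":
        T=m["tool_from_camera"];Rw=R.from_quat(obs["tool_rot"]).as_matrix()
        q=T[:3,:3].T@(Rw.T@(np.array(p)-obs["position"])-T[:3,3])
    else:
        W=m["world_to_cam"];q=W[:3,:3]@p+W[:3,3]
    v=K@np.array([q[0],-q[1],-q[2]]);return v[:2]/v[2]
def tri(u1,u2,n1="top",n2="side"):
    c1,d1=ray(n1,u1);c2,d2=ray(n2,u2)
    s,*_=np.linalg.lstsq(np.c_[d1,-d2],c2-c1,rcond=None)
    a=c1+s[0]*d1;b=c2+s[1]*d2;return (a+b)/2,np.linalg.norm(a-b)
E
python3 - <<'E'
from h import *
im=cv2.imread("pics/top0.png");sd=cv2.imread("pics/side0.png")
np.set_printoptions(precision=4,suppress=True)
hs=cv2.cvtColor(im,cv2.COLOR_BGR2HSV)
def big(m):
    c,_=cv2.findContours(m,0,1);return max(c,key=cv2.contourArea)
y=big(cv2.inRange(hs,(22,120,60),(35,255,255)));r=cv2.minAreaRect(y);bp=cv2.boxPoints(r)
P=np.array([onz("top",p,.015)[:2] for p in bp]);print("tray",bp,P,P.mean(0),np.linalg.norm(np.diff(P,axis=0),axis=1))
b=cv2.inRange(hs,(105,150,50),(125,255,255));b[:,500:]=0;c=big(b);r=cv2.minAreaRect(c);print("blue",r,cv2.boxPoints(r))
cv2.imwrite("pics/t1.png",cv2.resize(im[120:290,230:460],None,fx=3.4,fy=3.4,interpolation=2))
cv2.imwrite("pics/s1.png",cv2.resize(sd[120:340,250:420],None,fx=2.7,fy=2.7,interpolation=2))
E
```

```text
tray [[458.1886 351.9262]
 [470.8607 212.5328]
 [520.0902 217.0082]
 [507.4181 356.4016]] [[ 0.2985 -0.299 ]
 [ 0.6158 -0.337 ]
 [ 0.6046 -0.4498]
 [ 0.2882 -0.4095]] [ 0.4518 -0.3738] [0.3196 0.1134 0.3189]
blue ((282.5, 221.50001525878906), (75.95562744140625, 6.992132186889648), 16.699243545532227) [[245.1193 213.9358]
 [247.1284 207.2386]
 [319.8807 229.0642]
 [317.8716 235.7615]]
```

View pics/t1.png

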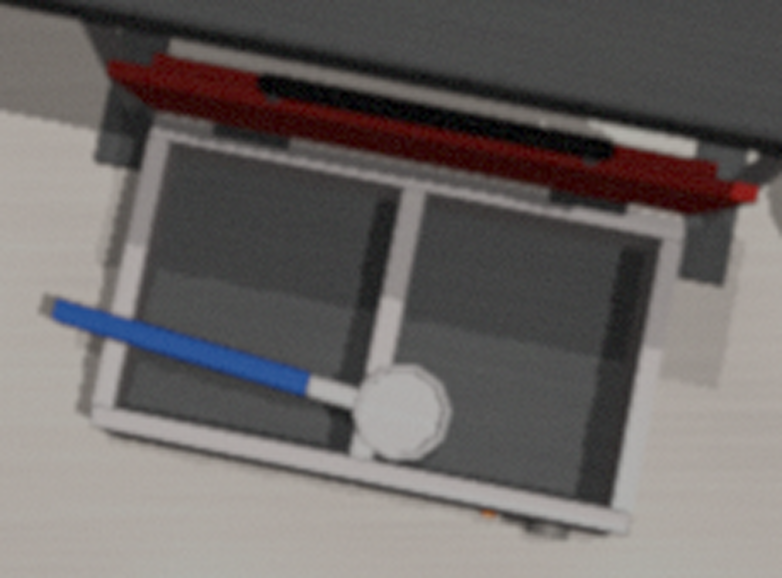

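View pics/s1.png

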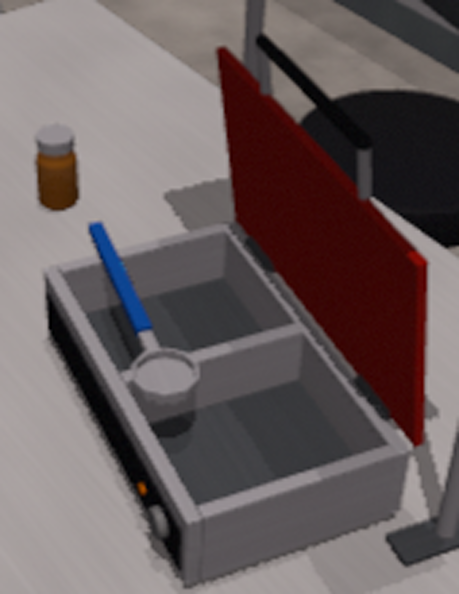

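```bash
python3 - <<'E'
from h import *
np.set_printoptions(precision=4,suppress=True)
f=lambda p:np.array(p)/3.4+[230,120]
g=lambda p:np.array(p)/2.7+[250,120]
C={k:onz("top",f(p),.09) for k,p in dict(FL=(95,425),FR=(628,528),BL=(155,125),BR=(685,228)).items()}
print(C);d=C["FL"]-C["FR"];e=C["BL"]-C["BR"];print(np.linalg.norm(d),np.linalg.norm(e),np.degrees(np.arctan2(-d[0],d[1])),np.degrees(np.arctan2(-e[0],e[1])),np.linalg.norm(C["FL"]-C["BL"]),np.linalg.norm(C["FR"]-C["BR"]))
cen=sum(C.values())/4;print("cen",cen)
sc={'FR':(190,578-60),'BR':(410,450),'FL':(47,272),'BL':(232,230)}
for k,p in sc.items(): print(k,onz("side",g(p),.09))
b1=tri(f((262,85)),g((262,40)));b2=tri(f((610,152)),g((365,140)));print("bar",b1,b2,np.linalg.norm(b1[0]-b2[0]))
# spoon top z=.104
for n,p in dict(tail=(48,305),blue0=(52,310),blue1=(309,381),bowl=(402,411)).items(): print(n,onz("top",f(p),.104))
b=cv2.inRange(cv2.cvtColor(cv2.imread("pics/top0.png"),cv2.COLOR_BGR2HSV),(105,150,50),(125,255,255))
print("side bowl",onz("side",g((166,370)),.104),onz("side",g((96,228)),.104),onz("side",g((146,328)),.104))
E
```

```text
{'FL': array([0.5398, 0.1461, 0.09  ]), 'FR': array([ 0.4725, -0.1917,  0.09  ]), 'BL': array([0.7338, 0.108 , 0.09  ]), 'BR': array([ 0.6637, -0.2321,  0.09  ])}
0.3444078974782541 0.34724857192152586 -11.274615402635701 -11.652936993893261 0.1976978732016683 0.1954168462723384
cen [ 0.6024 -0.0424  0.09  ]
FR [ 0.4708 -0.192   0.09  ]
BR [ 0.6646 -0.2359  0.09  ]
FL [0.5372 0.1388 0.09  ]
BL [0.7272 0.0923 0.09  ]
bar (array([0.6966, 0.0284, 0.3405]), np.float64(0.0011716653212810702)) (array([ 0.6594, -0.1432,  0.3456]), np.float64(7.24898499998475e-05)) 0.17568413479732103
tail [0.6154 0.1744 0.104 ]
blue0 [0.6122 0.1718 0.104 ]
blue1 [0.5659 0.0092 0.104 ]
bowl [ 0.5466 -0.0491  0.104 ]
side bowl [ 0.5441 -0.0534  0.104 ] [0.6051 0.1564 0.104 ] [0.561  0.0026 0.104 ]
```

```bash
python3 - <<'E'
from h import *
np.set_printoptions(precision=4,suppress=True)
print("crock",onz("top",(150,288),.12),onz("top",(128,291),.19),onz("side",(203,215),0))
print("sauce",onz("top",(484,188),.05),onz("side",(442,350),0)," shaker",onz("top",(166,185),.09),onz("side",(271,195),0))
c={'tcp':(.22,.585,.404),'tip':(.22,.585,.222)}
for k,v in c.items(): print(k,proj("side",np.array(v)))
sd=cv2.imread("pics/side0.png");cv2.imwrite("pics/s2.png",cv2.resize(sd[20:170,0:150],None,fx=4,fy=4,interpolation=2))
# lamp check: predicted lamp front edge
a=np.radians(-11.4);xw=np.array([np.cos(a),np.sin(a),0]);yw=np.array([-np.sin(a),np.cos(a),0]);O=np.array([.603,-.0425,0])
for p in [(47,220,497),(47,-220,497),(130,-205,0),(-102.5,175,90),(-102.5,-175,90),(102.5,175,90),(102.5,-175,90)]:
    q=O+p[0]/1e3*xw+p[1]/1e3*yw+[0,0,p[2]/1e3];print(p,q,proj("top",q),proj("side",q))
E
```

```text
crock [0.4492 0.369  0.12  ] [0.4456 0.3879 0.19  ] [ 0.4474  0.3702 -0.    ]
sauce [ 0.6672 -0.3582  0.05  ] [ 0.6744 -0.3709  0.    ]  shaker [0.6731 0.3491 0.09  ] [0.6672 0.3447 0.    ]
tcp [57.776  73.4969]
tip [ 80.8658 139.4628]
(47, 220, 497) [0.6926 0.1639 0.497 ] [205.7765 120.5449] [311.8986  47.6525]
(47, -220, 497) [ 0.6056 -0.2674  0.497 ] [518.8287 179.5116] [422.7891 135.8906]
(130, -205, 0) [ 0.6899 -0.2692  0.    ] [439.2352 182.2445] [414.4259 317.223 ]
(-102.5, 175, 90) [0.5371 0.1493 0.09  ] [256.4617 246.251 ] [265.3399 218.6942]
(-102.5, -175, 90) [ 0.4679 -0.1938  0.09  ] [415.7443 277.4106] [319.7714 312.9698]
(102.5, 175, 90) [0.7381 0.1088 0.09  ] [275.2523 154.8603] [335.4685 200.9217]
(102.5, -175, 90) [ 0.6689 -0.2343  0.09  ] [432.4536 184.6793] [402.7908 285.4644]
```

View pics/s2.png

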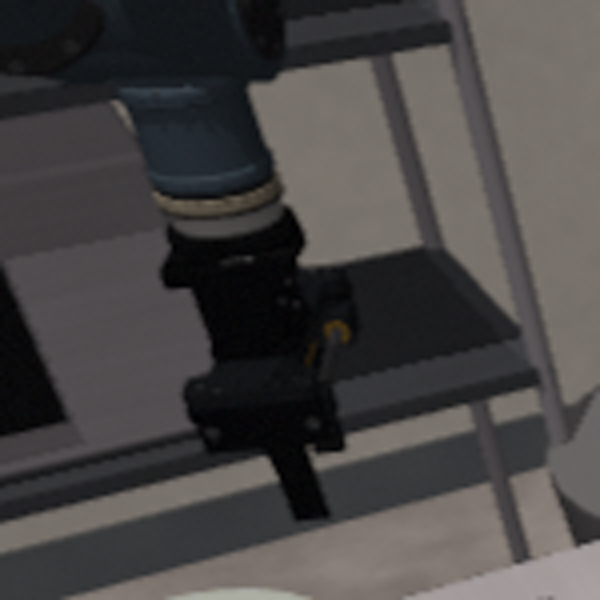

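Request:
drive_tool(
  plan=[
    [[0.59, -0.912, 0, 0, 0, -0.6], [0.59, -0.912, 0, 0, 0, -0.6], [0.59, -0.912, 0, 0, 0, -0.6], [0.59, -0.912, 0, 0, 0, -0.6], [0.59, -0.912, 0, 0, 0, -0.6], [0.59, -0.912, 0, 0, 0, -0.6], [0.59, -0.912, 0, 0, 0, -0.6], [0.59, -0.912, 0, 0, 0, -0.6]],
  ],
  grip=0.5,
  force=25,
)

```text
time: 1.15
position: [0.3383, 0.4018, 0.4046]
tool_rot: [0.419, 0.908, -0.0, -0.0]
ft_force: [0.6, -0.2, 0.3]
grip_width: 0.0439
```

Request:
drive_tool(
  plan=[
    [[0.59, -0.912, 0, 0, 0, -0.6], [0.59, -0.912, 0, 0, 0, -0.6], [0.59, -0.912, 0, 0, 0, -0.6], [0.59, -0.912, 0, 0, 0, -0.6], [0.59, -0.912, 0, 0, 0, -0.6], [0.59, -0.912, 0, 0, 0, -0.6], [0.59, -0.912, 0, 0, 0, -0.6], [0.59, -0.912, 0, 0, 0, -0.6]],
  ],
)

```text
time: 2.15
position: [0.4563, 0.2194, 0.4046]
tool_rot: [0.632, 0.775, -0.0, -0.0]
ft_force: [0.3, -0.1, -0.1]
grip_width: 0.0436
```

Request:
drive_tool(
  plan=[
    [[0.5, -0.912, 0, 0, 0, -0.6], [0.5, -0.912, 0, 0, 0, -0.6], [0.5, -0.912, 0, 0, 0, -0.6], [0.5, -0.912, 0, 0, 0, -0.6], [0.5, -0.912, 0, 0, 0, -0.6], [0.5, -0.912, 0, 0, 0, -0.6], [0.5, -0.912, 0, 0, 0, -0.6], [0, 0, 0, 0, 0, 0]],
  ],
)

```text
time: 3.15
position: [0.5442, 0.0593, 0.4045]
tool_rot: [0.785, 0.619, 0.0, 0.0]
ft_force: [0.6, 0.3, -0.4]
grip_width: 0.0432
```

```bash
python3 - <<'E'
from h import *
np.set_printoptions(precision=4,suppress=True)
o=robot.get_obs();im=camera("wrist")[...,::-1].copy();cv2.imwrite("pics/w1.png",im);
print(o["position"],R.from_quat(o["tool_rot"]).as_matrix())
hs=cv2.cvtColor(im,cv2.COLOR_BGR2HSV);b=cv2.inRange(hs,(105,150,40),(125,255,255))
c,_=cv2.findContours(b,0,1);c=max(c,key=cv2.contourArea);r=cv2.minAreaRect(c);bp=cv2.boxPoints(r);print(bp)
P=np.array([onz("wrist",p,.104,o) for p in bp]);print(P,np.linalg.norm(np.diff(P,axis=0),axis=1))
E
```

```text
[0.5442 0.0593 0.4045] [[ 0.234   0.9722  0.0003]
 [ 0.9722 -0.234  -0.0001]
 [ 0.      0.0003 -1.    ]]
[[341.1233 283.7224]
 [355.8022 131.595 ]
 [375.6177 133.507 ]
 [360.9388 285.6345]]
[[0.5534 0.0133 0.104 ]
 [0.5916 0.1335 0.104 ]
 [0.6061 0.1286 0.104 ]
 [0.5698 0.0075 0.104 ]] [0.1262 0.0154 0.1265]
```

View pics/w1.png

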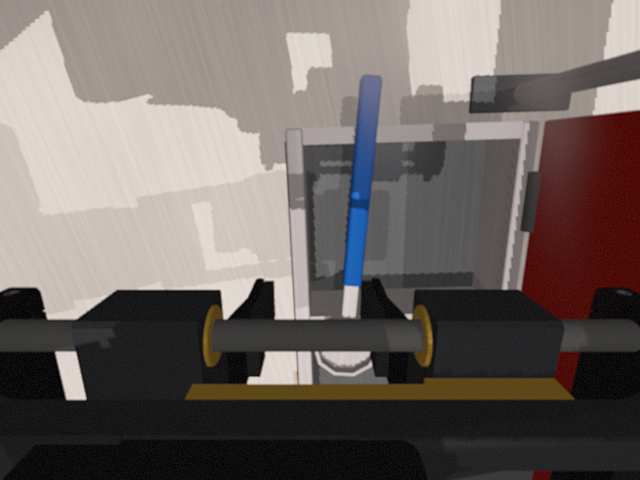

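Request:
drive_tool(
  plan=[
    [[0.56, -0.4, 0, 0, 0, -0.3], [0.56, -0.4, 0, 0, 0, -0.3], [0, 0, -0.8, 0, 0, 0], [0, 0, -0.8, 0, 0, 0], [0, 0, -0.8, 0, 0, 0], [0, 0, -0.8, 0, 0, 0], [0, 0, -0.4, 0, 0, 0], [0, 0, 0, 0, 0, 0]],
  ],
)

```text
time: 4.2
position: [0.5718, 0.0405, 0.3141]
tool_rot: [0.804, 0.595, -0.0, -0.0]
ft_force: [0.3, -0.1, -0.1]
grip_width: 0.0437
```

```bash
python3 - <<'E'
from h import *
np.set_printoptions(precision=4,suppress=True)
o=robot.get_obs();im=camera("wrist")[...,::-1].copy();cv2.imwrite("pics/w2.png",im);
print(o["position"])
hs=cv2.cvtColor(im,cv2.COLOR_BGR2HSV);b=cv2.inRange(hs,(105,150,40),(125,255,255))
c,_=cv2.findContours(b,0,1);c=max(c,key=cv2.contourArea);r=cv2.minAreaRect(c);bp=cv2.boxPoints(r);print(bp)
P=np.array([onz("wrist",p,.104,o) for p in bp]);print(P,np.linalg.norm(np.diff(P,axis=0),axis=1))
E
```

```text
[0.5718 0.0405 0.3141]
[[306.  14.]
 [335.  14.]
 [335. 319.]
 [306. 319.]]
[[0.6048 0.1707 0.104 ]
 [0.6181 0.1666 0.104 ]
 [0.5727 0.011  0.104 ]
 [0.5559 0.0162 0.104 ]] [0.0139 0.1621 0.0176]
```

View pics/w2.png

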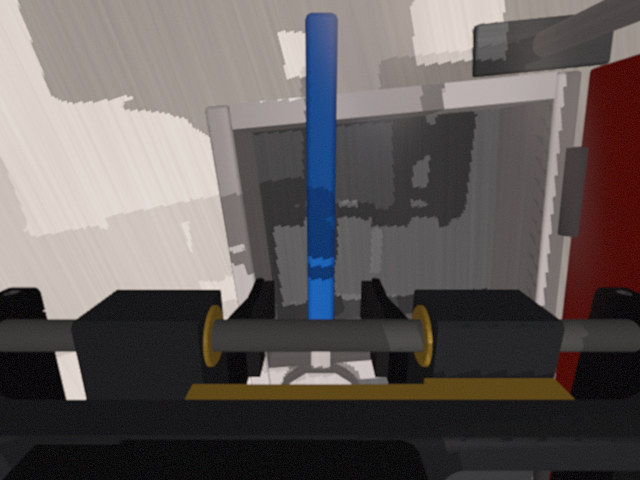

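Request:
drive_tool(
  plan=[
    [[-0.06, -0.28, -0.5, 0, 0, 0], [0, 0, -0.5, 0, 0, 0], [0, 0, -0.4, 0, 0, 0], [0, 0, -0.16, 0, 0, 0], [0, 0, 0, 0, 0, 0]],
  ],
)

```text
time: 4.88
position: [0.57, 0.0336, 0.2753]
tool_rot: [0.804, 0.595, -0.0, -0.0]
ft_force: [-0.0, 0.1, -0.7]
grip_width: 0.0438
```

Request:
drive_tool(
  plan=[
    [[0, 0, 0, 0, 0, 0], [0, 0, 0, 0, 0, 0], [0, 0, 0, 0, 0, 0], [0, 0, 0, 0, 0, 0], [0, 0, 0, 0, 0, 0]],
  ],
  grip=1,
  force=25,
)

```text
time: 5.5
position: [0.5701, 0.0336, 0.276]
tool_rot: [0.804, 0.595, 0.0, 0.0]
ft_force: [-0.5, -0.1, 2.2]
grip_width: 0.016
```

Request:
drive_tool(
  plan=[
    [[0, 0, 0.3, 0, 0, 0], [0, 0, 0.5, 0, 0, 0], [0, 0, 0.6, 0, 0, 0], [0, 0, 0.6, 0, 0, 0], [0, 0, 0.6, 0, 0, 0], [0, 0, 0.4, 0, 0, 0], [0, 0, 0, 0, 0, 0]],
  ],
)

```text
time: 6.38
position: [0.5702, 0.0335, 0.3518]
tool_rot: [0.804, 0.595, 0.001, 0.001]
ft_force: [0.1, 0.3, -1.7]
grip_width: 0.0153
```

```bash
python3 - <<'E'
from h import *
for n in["wrist","side"]: cv2.imwrite(f"pics/{n}3.png",camera(n)[...,::-1])
E
```

```text
(no output)
```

View pics/wrist3.png

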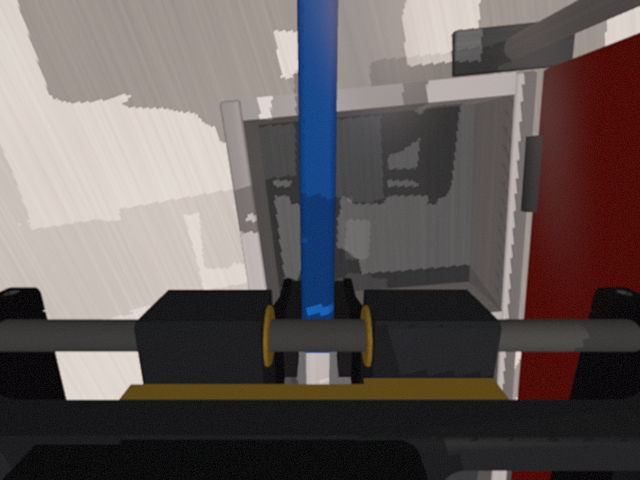

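View pics/side3.png

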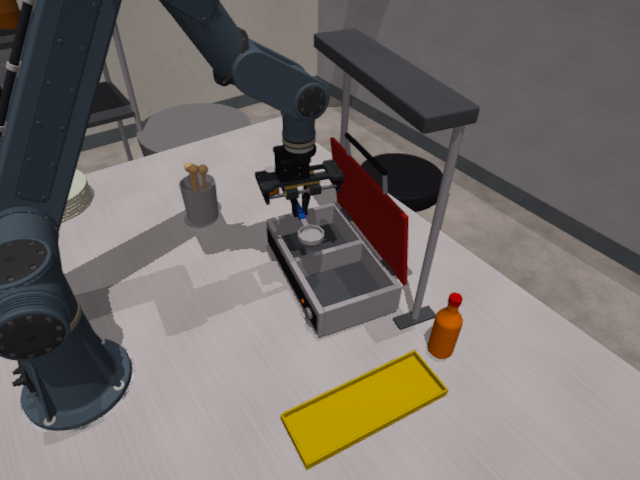

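Request:
drive_tool(
  plan=[
    [[-0.15, -0.45, 0, 0, 0, -0.4], [-0.29, -0.9, 0, 0, 0, -0.74], [-0.29, -0.9, 0, 0, 0, -0.74], [-0.29, -0.9, 0, 0, 0, -0.74], [-0.29, -0.9, 0, 0, 0, -0.74], [-0.29, -0.9, 0, 0, 0, -0.74], [-0.29, -0.9, 0, 0, 0, -0.74], [-0.29, -0.9, 0, 0, 0, -0.74]],
  ],
)

```text
time: 7.48
position: [0.5147, -0.1365, 0.3502]
tool_rot: [0.942, 0.336, -0.001, -0.0]
ft_force: [-0.1, -0.1, -0.6]
grip_width: 0.0156
```

Request:
drive_tool(
  plan=[
    [[-0.29, -0.9, 0, 0, 0, -0.74], [-0.29, -0.9, 0, 0, 0, -0.74], [-0.29, -0.9, 0, 0, 0, -0.74], [-0.29, -0.9, 0, 0, 0, -0.74], [-0.29, -0.9, 0, 0, 0, -0.74], [-0.29, -0.9, 0, 0, 0, -0.74], [-0.29, -0.9, 0, 0, 0, -0.74], [-0.29, -0.9, 0, 0, 0, -0.74]],
  ],
)

```text
time: 8.48
position: [0.4565, -0.3163, 0.3501]
tool_rot: [0.999, 0.033, -0.001, -0.001]
ft_force: [0.2, -0.7, -0.7]
grip_width: 0.0155
```

Request:
drive_tool(
  plan=[
    [[-0.29, -0.9, 0, 0, 0, -0.74], [-0.15, -0.45, 0, 0, 0, -0.3], [0, 0, -0.6, 0, 0, 0], [0, 0, -0.8, 0, 0, 0], [0, 0, -0.8, 0, 0, 0], [0, 0, -0.8, 0, 0, 0], [0, 0, -0.5, 0, 0, 0], [0, 0, 0, 0, 0, 0]],
  ],
)

```text
time: 9.48
position: [0.4463, -0.348, 0.2619]
tool_rot: [1.0, -0.019, -0.001, -0.001]
ft_force: [-0.4, -0.6, -0.5]
grip_width: 0.0155
```

```bash
python3 - <<'E'
from h import *
np.set_printoptions(precision=4,suppress=True)
o=robot.get_obs();print(o["position"],R.from_quat(o["tool_rot"]).as_matrix())
for n in["wrist","side","top"]: cv2.imwrite(f"pics/{n}4.png",camera(n)[...,::-1])
E
```

```text
[ 0.4463 -0.348   0.2619] [[ 0.9993 -0.0385 -0.0022]
 [-0.0385 -0.9993  0.0026]
 [-0.0023 -0.0025 -1.    ]]
```

View pics/wrist4.png

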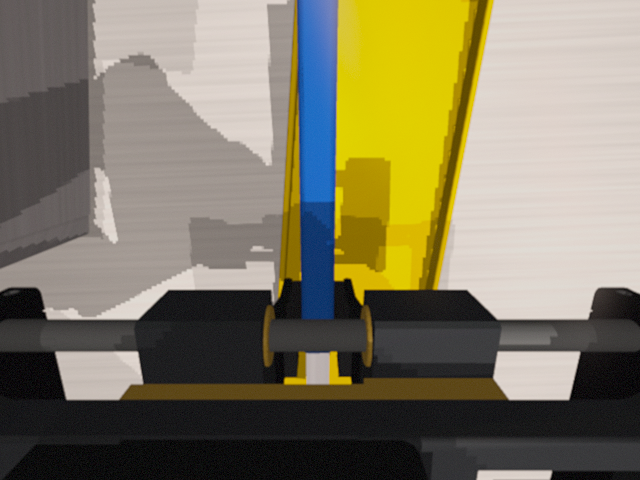

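View pics/side4.png

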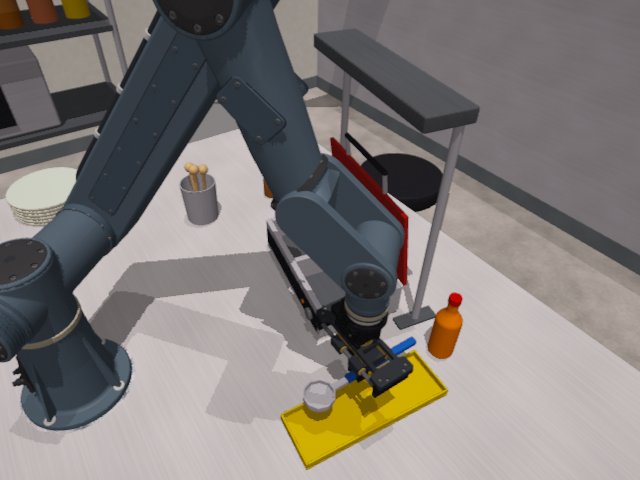

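View pics/top4.png

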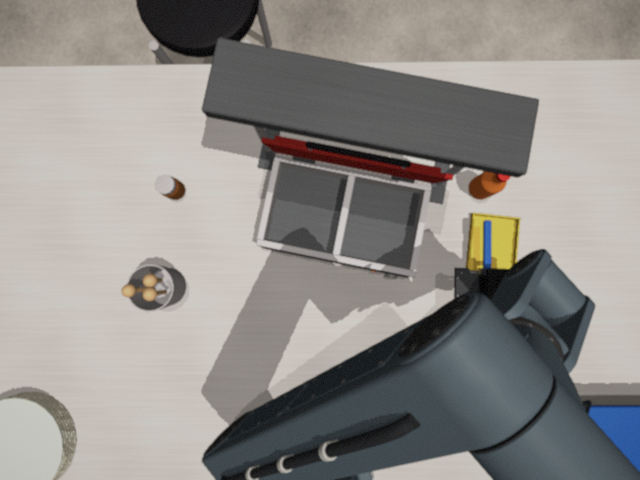

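Request:
drive_tool(
  plan=[
    [[-0.15, -0.48, 0, 0, 0, -0.4], [-0.14, -0.48, 0, 0, 0, -0.37], [0, 0, -0.5, 0, 0, 0], [0, 0, -0.6, 0, 0, 0], [0, 0, -0.5, 0, 0, 0], [0, 0, -0.3, 0, 0, 0], [0, 0, 0, 0, 0, 0]],
  ],
)

```text
time: 10.5
position: [0.4392, -0.3725, 0.2147]
tool_rot: [0.998, -0.06, -0.001, -0.001]
ft_force: [0.9, -0.0, -0.6]
grip_width: 0.0159
```

```bash
python3 - <<'E'
from h import *
np.set_printoptions(precision=4,suppress=True)
o=robot.get_obs();print(o["position"],R.from_quat(o["tool_rot"]).as_matrix())
for n in["wrist","side"]: cv2.imwrite(f"pics/{n}5.png",camera(n)[...,::-1])
sd=cv2.imread("pics/side5.png");cv2.imwrite("pics/s5.png",cv2.resize(sd[310:470,270:460],None,fx=3.5,fy=3.5,interpolation=2))
E
```

```text
[ 0.4392 -0.3725  0.2147] [[ 0.9928 -0.1194 -0.0012]
 [-0.1194 -0.9928  0.0016]
 [-0.0014 -0.0014 -1.    ]]
```

View pics/wrist5.png

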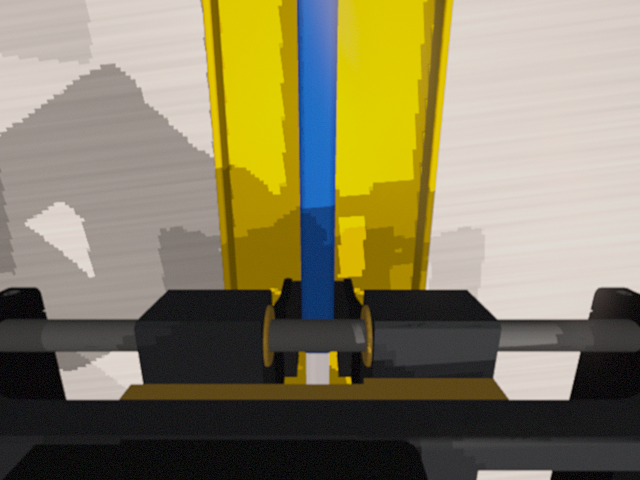

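View pics/s5.png

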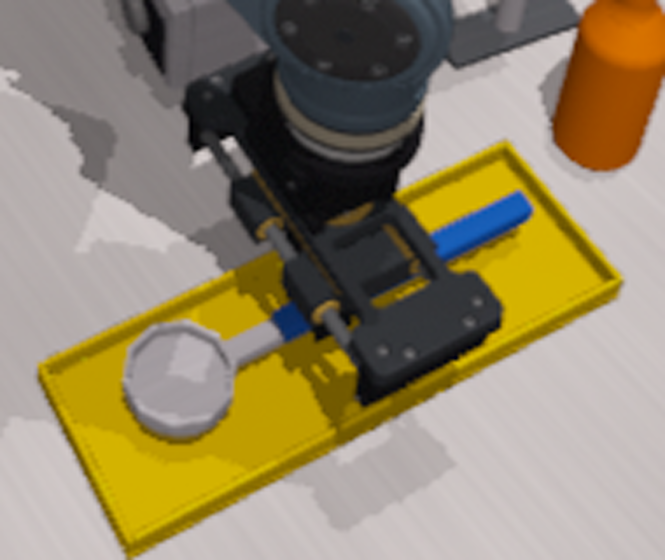

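Request:
drive_tool(
  plan=[
    [[0, 0, -0.4, 0, 0, 0], [0, 0, -0.3, 0, 0, 0], [0, 0, -0.15, 0, 0, 0], [0, 0, -0.06, 0, 0, 0], [0, 0, 0, 0, 0, 0]],
  ],
)

```text
time: 11.22
position: [0.4393, -0.373, 0.1929]
tool_rot: [0.998, -0.06, -0.0, -0.0]
ft_force: [0.8, 0.2, 0.0]
grip_width: 0.0156
```

Request:
drive_tool(
  plan=[
    [[0, 0, -0.06, 0, 0, 0], [0, 0, 0, 0, 0, 0]],
  ],
)

```text
time: 11.48
position: [0.4393, -0.3729, 0.1916]
tool_rot: [0.998, -0.06, 0.0, 0.0]
ft_force: [1.0, -0.5, -0.7]
grip_width: 0.0159
```

Request:
drive_tool(
  plan=[
    [[0, 0, -0.06, 0, 0, 0], [0, 0, 0, 0, 0, 0]],
  ],
)

```text
time: 11.72
position: [0.4393, -0.373, 0.19]
tool_rot: [0.998, -0.06, 0.0, 0.0]
ft_force: [-0.3, -0.9, -2.1]
grip_width: 0.0159
```

Request:
drive_tool(
  plan=[
    [[0, 0, -0.04, 0, 0, 0], [0, 0, 0, 0, 0, 0]],
  ],
)

```text
time: 11.98
position: [0.4393, -0.3729, 0.19]
tool_rot: [0.998, -0.06, 0.0, 0.0]
ft_force: [-0.8, 1.7, 6.1]
grip_width: 0.0157
```

Request:
drive_tool(
  plan=[
    [[0, 0, -0.04, 0, 0, 0], [0, 0, 0, 0, 0, 0]],
  ],
)

```text
time: 12.22
position: [0.4393, -0.3729, 0.1899]
tool_rot: [0.998, -0.06, 0.0, 0.0]
ft_force: [-2.5, 2.3, 12.9]
grip_width: 0.0158
```

Contact with the floor (z force 6, then 13 N). I'll release with a partial opening, then rise.

Request:
drive_tool(
  plan=[
    [[0, 0, 0.06, 0, 0, 0], [0, 0, 0, 0, 0, 0], [0, 0, 0, 0, 0, 0]],
  ],
  grip=0.5,
)

```text
time: 12.6
position: [0.4392, -0.3729, 0.1892]
tool_rot: [0.998, -0.06, -0.0, -0.0]
ft_force: [-0.1, -0.1, -1.0]
grip_width: 0.0377
```

Request:
drive_tool(
  plan=[
    [[0, 0, 0.3, 0, 0, 0], [0, 0, 0.6, 0, 0, 0], [0, 0, 1, 0, 0, 0], [0, 0, 1, 0, 0, 0], [0, 0, 1, 0, 0, 0], [0, 0, 1, 0, 0, 0], [0, 0, 1, 0, 0, 0], [0, 0, 0, 0, 0, 0]],
  ],
)

```text
time: 13.6
position: [0.4397, -0.3733, 0.3399]
tool_rot: [0.998, -0.06, 0.002, 0.002]
ft_force: [-0.4, -0.1, -0.0]
grip_width: 0.0437
```

```bash
python3 - <<'E'
from h import *
np.set_printoptions(precision=4,suppress=True)
o=robot.get_obs();print(o["position"],o["q"])
for n in["wrist","side"]: cv2.imwrite(f"pics/{n}6.png",camera(n)[...,::-1])
sd=cv2.imread("pics/side6.png");cv2.imwrite("pics/s6.png",cv2.resize(sd[310:470,270:460],None,fx=3.5,fy=3.5,interpolation=2))
E
```

```text
[ 0.4397 -0.3733  0.3399] [-0.8976  0.5447  1.6206  0.      0.9701  0.793 ]
```

View pics/s6.png

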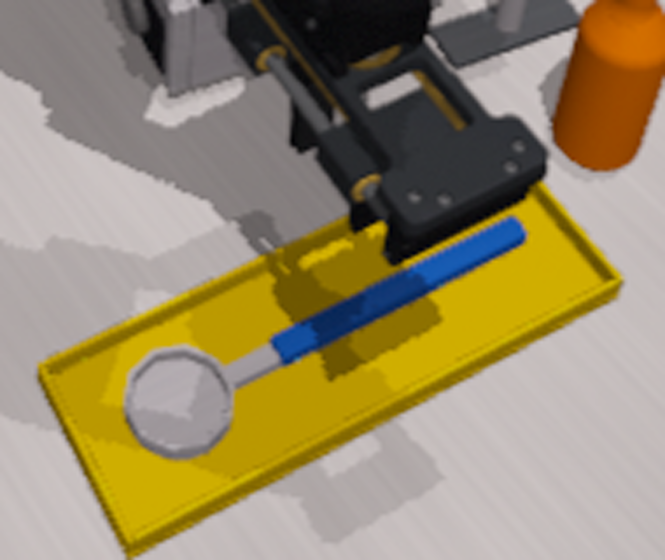

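View pics/wrist6.png

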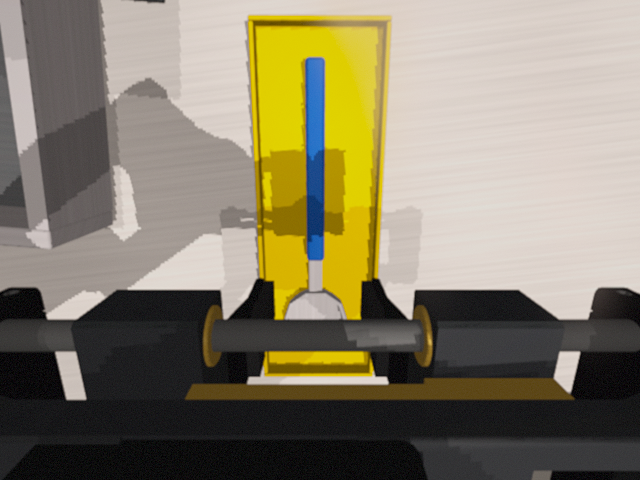

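Request:
drive_tool(
  plan=[
    [[0.05, 0.5, 0.3, 0, 0, 0.5], [0.07, 0.956, 0.32, 0, 0, 0.947], [0.07, 0.956, 0.32, 0, 0, 0.947], [0.07, 0.956, 0.32, 0, 0, 0.947], [0.07, 0.956, 0.32, 0, 0, 0.947], [0.07, 0.956, 0.32, 0, 0, 0.947], [0.07, 0.956, 0.32, 0, 0, 0.947], [0.07, 0.956, 0.32, 0, 0, 0.947]],
  ],
  grip=0,
)

```text
time: 14.7
position: [0.4524, -0.1914, 0.4001]
tool_rot: [0.95, 0.311, -0.001, -0.001]
ft_force: [1.0, 0.7, 0.0]
grip_width: 0.0871
```

Request:
drive_tool(
  plan=[
    [[0.07, 0.956, 0.32, 0, 0, 0.947], [0.07, 0.956, 0.32, 0, 0, 0.947], [0.07, 0.956, 0.32, 0, 0, 0.947], [0.07, 0.956, 0.32, 0, 0, 0.947], [0.07, 0.956, 0.32, 0, 0, 0.947], [0.07, 0.956, 0.32, 0, 0, 0.947], [0.07, 0.956, 0.32, 0, 0, 0.947], [0.05, 0.47, 0.2, 0, 0, 0.43]],
  ],
)

```text
time: 15.7
position: [0.4657, -0.0125, 0.4613]
tool_rot: [0.774, 0.633, -0.0, -0.001]
ft_force: [0.8, -0.3, 0.8]
grip_width: 0.087
```

Request:
drive_tool(
  plan=[
    [[0, 0, 0, -0.185, -0.92, 0], [0, 0, 0, -0.185, -0.92, 0], [0, 0, 0, -0.185, -0.92, 0], [0, 0, 0, -0.185, -0.92, 0], [0, 0, 0, -0.185, -0.92, 0], [0, 0, 0, -0.185, -0.92, 0], [0, 0, 0, -0.185, -0.92, 0], [0, 0, 0, -0.185, -0.92, 0]],
  ],
)

```text
time: 16.7
position: [0.4659, -0.014, 0.4611]
tool_rot: [0.716, 0.583, 0.244, 0.296]
ft_force: [-0.6, 1.0, -1.4]
grip_width: 0.087
```

```bash
python3 - <<'E'
from h import *
np.set_printoptions(precision=4,suppress=True)
o=robot.get_obs();print(o["position"],o["q"],R.from_quat(o["tool_rot"]).as_matrix())
for n in["wrist","side"]: cv2.imwrite(f"pics/{n}7.png",camera(n)[...,::-1])
E
```

```text
[ 0.4659 -0.014   0.4611] [-0.2877  0.1613  1.976   0.2825  0.2272 -0.3328] [[ 0.2014  0.6905  0.6947]
 [ 0.9795 -0.1448 -0.1401]
 [ 0.0039  0.7087 -0.7055]]
```

View pics/wrist7.png

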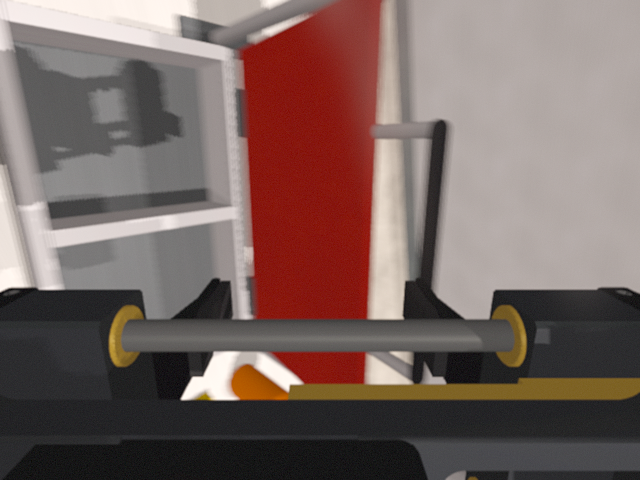

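View pics/side7.png

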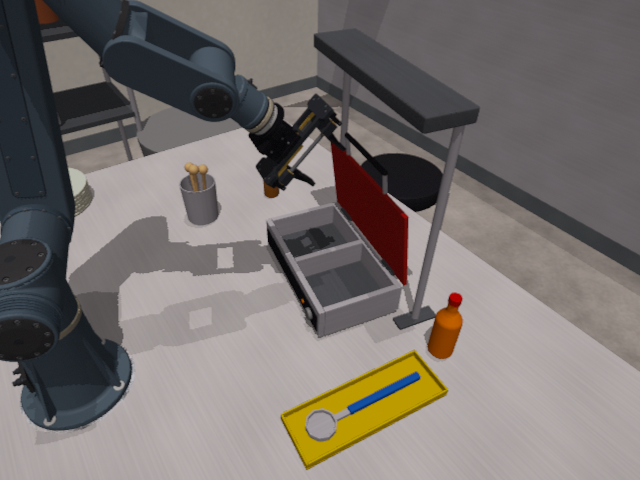

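```bash
python3 - <<'E'
from h import *
np.set_printoptions(precision=4,suppress=True)
o=robot.get_obs()
a=np.radians(-11.4);xw=np.array([np.cos(a),np.sin(a),0]);yw=np.array([-np.sin(a),np.cos(a),0])
b=np.array([.678,-.0574,.343])
for s in(-.085,0,.085):
    for n in ("wrist","top","side"): print(s,n,proj(n,b+s*yw,o))
# least squares: bar centre (b) using wrist rays + top rays of ends
from scipy.optimize import least_squares
f=lambda p:np.array(p)/3.4+[230,120]
g=lambda p:np.array(p)/2.7+[250,120]
W=[(438,125),(417,378)];T=[f((262,85)),f((610,152))];S=[g((262,40)),g((365,140))]
def res(p,use="wts"):
    yv=np.array([-np.sin(p[3]),np.cos(p[3]),0]);r=[]
    for s,i in((.083,0),(-.083,1)):
        q=p[:3]+s*yv
        if"w"in use:r.append(proj("wrist",q,o)-W[i])
        if"t"in use:r.append(proj("top",q)-T[i])
        if"s"in use:r.append(proj("side",q)-S[i])
    return np.concatenate(r)
for u in("wts","wt","ws","ts"):
    r=least_squares(res,[*b,a],args=(u,));print(u,r.x[:3],np.degrees(r.x[3]),r.fun.round(1))
E
```

```text
-0.085 wrist [415.9365 372.1137]
-0.085 top [407.6436 164.0293]
-0.085 side [384.8844 172.1052]
0 wrist [425.0881 261.4439]
0 top [357.9995 154.6615]
0 side [364.7805 152.2039]
0.085 wrist [436.3237 125.5708]
0.085 top [308.6598 145.3512]
0.085 side [346.9102 134.5137]
wts [ 0.674  -0.0563  0.3466] -11.92299009944692 [ 1.2  3.3  2.1  1.9 -1.  -1.1  0.2 -3.3 -3.3  1.4 -2.8 -1.3]
wt [ 0.6726 -0.0554  0.3475] -11.943130014286961 [ 1.4  2.1  1.6  2.6  0.2 -2.4 -3.7  2.2]
ws [ 0.6724 -0.0557  0.3472] -11.804807788537614 [ 0.6  2.6 -1.8 -1.3 -0.2 -2.3 -3.5 -1.5]
ts [ 0.6775 -0.058   0.3442] -11.284938355701136 [ 3.   0.8  0.2 -0.2 -2.5 -0.8 -0.7 -0.6]
```

```bash
python3 - <<'E'
from h import *
np.set_printoptions(precision=1,suppress=True)
o=robot.get_obs();M=R.from_quat(o["tool_rot"]).as_matrix()
im=cv2.imread("pics/side7.png");s=4;x0,y0=230,70
c=cv2.resize(im[y0:y0+140,x0:x0+190],None,fx=s,fy=s,interpolation=2)
for d,col in((.113,(0,255,0)),(.075,(0,255,255)),(.050,(255,0,255)),(.164,(255,255,255))):
  for x in(-.0375,.0375):
    a,b=[proj("side",o["position"]+M@np.array([x,y,d])) for y in(-.095,.095)]
    cv2.line(c,*[tuple(int(v) for v in (p-[x0,y0])*s) for p in(a,b)],col,1)
cv2.imwrite("pics/s7.png",c)
E
```

```text
(no output)
```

View pics/s7.png

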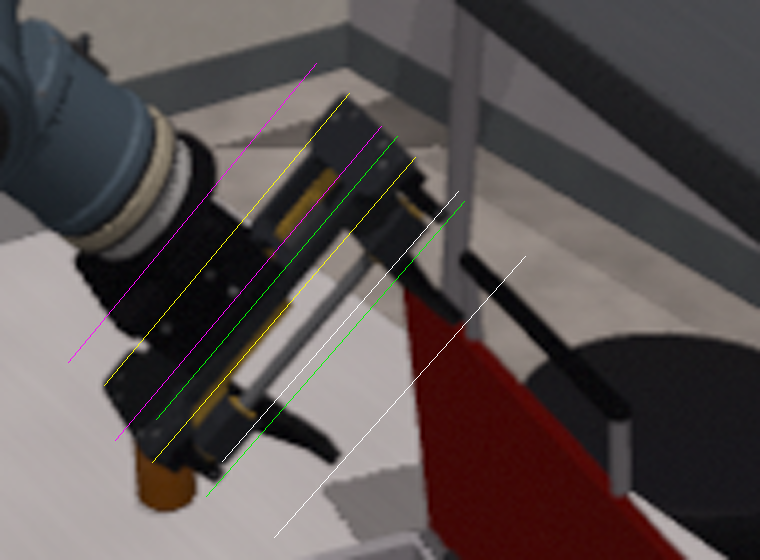

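Request:
drive_tool(
  plan=[
    [[0.4, -0.08, 0, 0, 0, 0], [0.5, -0.1, 0, 0, 0, 0], [0.5, -0.1, 0, 0, 0, 0], [0.5, -0.1, 0, 0, 0, 0], [0.5, -0.1, 0, 0, 0, 0], [0.3, -0.06, 0, 0, 0, 0], [0, 0, 0, 0, 0, 0]],
  ],
)

```text
time: 17.68
position: [0.5343, -0.0277, 0.4614]
tool_rot: [0.717, 0.583, 0.244, 0.296]
ft_force: [-0.1, 0.0, 0.3]
grip_width: 0.0871
```

```bash
python3 - <<'E'
from h import *
np.set_printoptions(precision=4,suppress=True)
o=robot.get_obs();print(o["position"],o["q"],R.from_quat(o["tool_rot"]).as_matrix())
for n in["wrist","side"]: cv2.imwrite(f"pics/{n}8.png",camera(n)[...,::-1])
im=cv2.imread("pics/side8.png");cv2.imwrite("pics/s8.png",cv2.resize(im[30:230,230:430],None,fx=3,fy=3,interpolation=2))
b=np.array([.6755,-.057,.345]);M=R.from_quat(o["tool_rot"]).as_matrix();print(M.T@(b-o["position"]))
E
```

```text
[ 0.5343 -0.0277  0.4614] [-0.2733  0.2612  1.8301  0.1992  0.2708 -0.2385] [[ 0.2017  0.6915  0.6937]
 [ 0.9794 -0.1457 -0.1395]
 [ 0.0046  0.7076 -0.7066]]
[-0.0007  0.0196  0.1843]
```

View pics/wrist8.png

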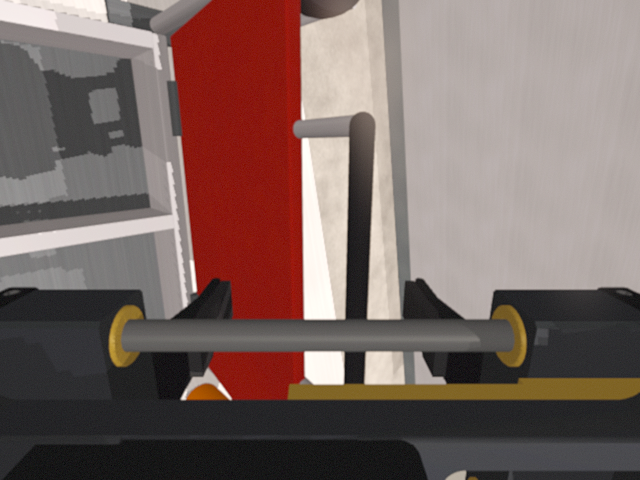

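View pics/s8.png

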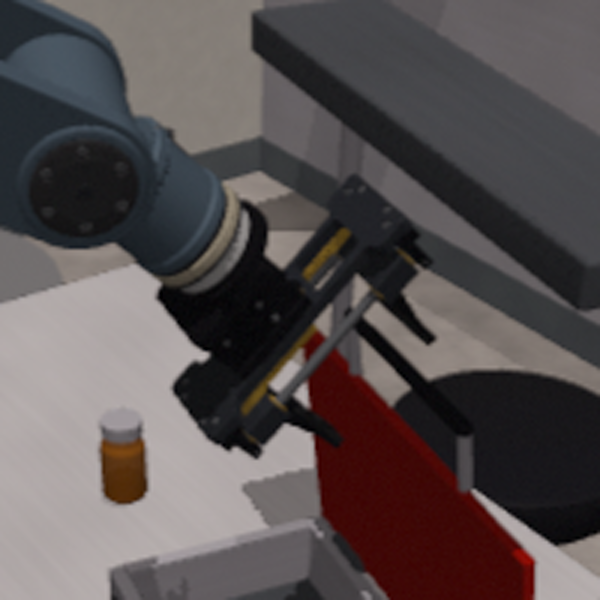

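Request:
drive_tool(
  plan=[
    [[0.4, -0.08, -0.04, 0, 0, 0], [0.4, -0.08, -0.04, 0, 0, 0], [0.3, -0.06, -0.04, 0, 0, 0], [0.12, -0.03, -0.01, 0, 0, 0], [0, 0, 0, 0, 0, 0]],
  ],
)

```text
time: 18.4
position: [0.5644, -0.0339, 0.4581]
tool_rot: [0.717, 0.583, 0.244, 0.295]
ft_force: [0.6, -1.3, 0.6]
grip_width: 0.0868
```

```bash
python3 - <<'E'
from h import *
np.set_printoptions(precision=4,suppress=True)
o=robot.get_obs();print(o["position"],o["ft_force"])
for n in["wrist","side"]: cv2.imwrite(f"pics/{n}9.png",camera(n)[...,::-1])
im=cv2.imread("pics/side9.png");cv2.imwrite("pics/s9.png",cv2.resize(im[30:230,230:430],None,fx=3,fy=3,interpolation=2))
b=np.array([.6755,-.057,.345]);M=R.from_quat(o["tool_rot"]).as_matrix();print(M.T@(b-o["position"]),proj("wrist",b+[.012,.06,0],o))
E
```

```text
[ 0.5644 -0.0339  0.4581] [ 0.6255 -1.2585  0.6475]
[-0.0008  0.0002  0.1602] [317.4907 180.6722]
```

View pics/wrist9.png

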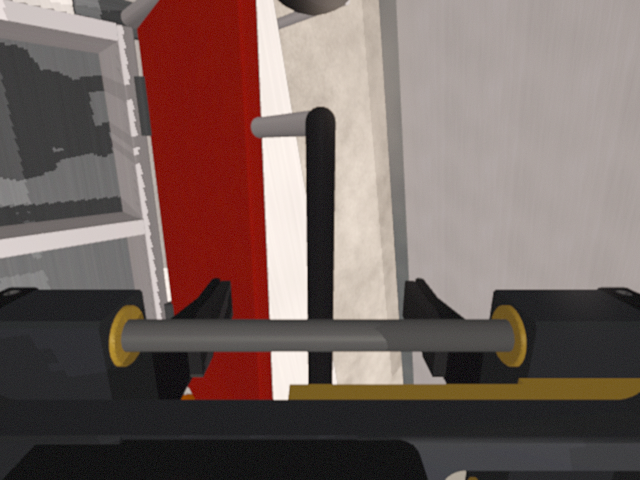

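View pics/s9.png

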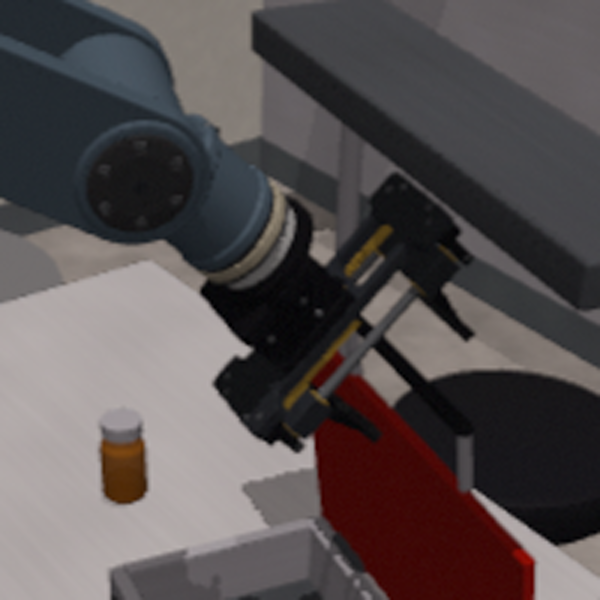

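Bar (u≈320) is centred between the fingers. Closing.

Request:
drive_tool(
  plan=[
    [[0, 0, 0, 0, 0, 0], [0, 0, 0, 0, 0, 0], [0, 0, 0, 0, 0, 0], [0, 0, 0, 0, 0, 0], [0, 0, 0, 0, 0, 0], [0, 0, 0, 0, 0, 0]],
  ],
  grip=1,
  force=20,
)

```text
time: 19.25
position: [0.5643, -0.0338, 0.4583]
tool_rot: [0.717, 0.583, 0.244, 0.296]
ft_force: [0.3, 0.1, 0.7]
grip_width: 0.0348
```

```bash
python3 - <<'E'
from h import *
np.set_printoptions(precision=4,suppress=True)
o=robot.get_obs();print(o["position"],o["ft_force"],o["grip_width"],o["q"])
for n in["wrist"]: cv2.imwrite(f"pics/{n}10.png",camera(n)[...,::-1])
E
```

```text
[ 0.5643 -0.0338  0.4583] [0.2544 0.0891 0.6978] 0.03484465504157177 [-0.2686  0.308   1.7672  0.1769  0.2857 -0.2129]
```

View pics/wrist10.png

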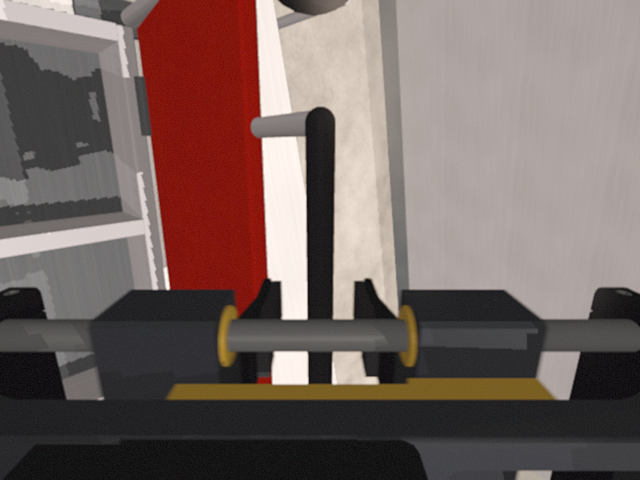

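Still closing; wait more.

Request:
drive_tool(
  plan=[
    [[0, 0, 0, 0, 0, 0], [0, 0, 0, 0, 0, 0], [0, 0, 0, 0, 0, 0], [0, 0, 0, 0, 0, 0], [0, 0, 0, 0, 0, 0]],
  ],
)

```text
time: 19.92
position: [0.5645, -0.0339, 0.4586]
tool_rot: [0.716, 0.583, 0.244, 0.296]
ft_force: [1.3, -0.3, 2.0]
grip_width: 0.0114
```

```bash
cat > arc.py <<'E'
from h import *
np.set_printoptions(precision=3,suppress=True)
a=np.radians(-11.5);xw=np.array([np.cos(a),np.sin(a),0]);yw=np.array([-np.sin(a),np.cos(a),0]);zz=np.array([0,0,1.])
H=np.array([.7035,-.0628,.09]);r=.2555
def pose(phi,dz=.160,phi0=83.6):
    L=np.radians(45*(phi-2.25)/(phi0-2.25));p=np.radians(phi)
    b=H+r*(-np.cos(p)*xw+np.sin(p)*zz);return b-dz*(np.sin(L)*xw-np.cos(L)*zz),np.degrees(L)
E
python3 - <<'E'
from arc import *
o=robot.get_obs();print(o["position"],o["ft_force"],pose(83.6))
ph=np.linspace(83.6,2.25,17)
for i in range(16):
    d=(pose(ph[i+1])[0]-pose(ph[i])[0])/.025/4;dl=(pose(ph[i])[1]-pose(ph[i+1])[1])/6/4
    print(i,ph[i+1].round(1),d,(dl*yw)[:2],pose(ph[i+1])[0])
E
```

```text
[ 0.564 -0.034  0.459] [ 1.31  -0.318  1.967] (array([ 0.565, -0.035,  0.457]), np.float64(45.0))
0 78.5 [-0.164  0.033  0.019] [0.023 0.115] [ 0.548 -0.031  0.459]
1 73.4 [-0.157  0.032 -0.004] [0.023 0.115] [ 0.533 -0.028  0.459]
2 68.3 [-0.149  0.03  -0.026] [0.023 0.115] [ 0.518 -0.025  0.456]
3 63.3 [-0.14   0.028 -0.048] [0.023 0.115] [ 0.504 -0.022  0.451]
4 58.2 [-0.129  0.026 -0.069] [0.023 0.115] [ 0.491 -0.02   0.444]
5 53.1 [-0.116  0.024 -0.089] [0.023 0.115] [ 0.479 -0.017  0.435]
6 48.0 [-0.103  0.021 -0.109] [0.023 0.115] [ 0.469 -0.015  0.425]
7 42.9 [-0.088  0.018 -0.127] [0.023 0.115] [ 0.46  -0.013  0.412]
8 37.8 [-0.072  0.015 -0.144] [0.023 0.115] [ 0.453 -0.012  0.397]
9 32.8 [-0.055  0.011 -0.16 ] [0.023 0.115] [ 0.447 -0.011  0.381]
10 27.7 [-0.038  0.008 -0.175] [0.023 0.115] [ 0.444 -0.01   0.364]
11 22.6 [-0.019  0.004 -0.188] [0.023 0.115] [ 0.442 -0.01   0.345]
12 17.5 [-0.     0.    -0.199] [0.023 0.115] [ 0.442 -0.01   0.325]
13 12.4 [ 0.019 -0.004 -0.209] [0.023 0.115] [ 0.444 -0.01   0.304]
14 7.3 [ 0.039 -0.008 -0.218] [0.023 0.115] [ 0.447 -0.011  0.282]
15 2.2 [ 0.058 -0.012 -0.224] [0.023 0.115] [ 0.453 -0.012  0.26 ]
```

Request:
drive_tool(
  plan=[
    [[-0.16, 0.03, 0.02, 0.023, 0.115, 0], [-0.16, 0.03, 0.02, 0.023, 0.115, 0], [-0.16, 0.03, 0.02, 0.023, 0.115, 0], [-0.16, 0.03, 0.02, 0.023, 0.115, 0]],
  ],
)

```text
time: 20.42
position: [0.5482, -0.0306, 0.461]
tool_rot: [0.723, 0.589, 0.23, 0.278]
ft_force: [2.7, 3.4, 3.4]
grip_width: 0.0116
```

Request:
drive_tool(
  plan=[
    [[-0.157, 0.032, -0.004, 0.023, 0.115, 0], [-0.157, 0.032, -0.004, 0.023, 0.115, 0], [-0.157, 0.032, -0.004, 0.023, 0.115, 0], [-0.157, 0.032, -0.004, 0.023, 0.115, 0]],
  ],
)

```text
time: 20.92
position: [0.5322, -0.0272, 0.4601]
tool_rot: [0.73, 0.594, 0.214, 0.26]
ft_force: [0.5, 4.9, 4.9]
grip_width: 0.0113
```

```bash
python3 - <<'E'
from arc import *
o=robot.get_obs();print(o["position"],o["ft_force"],o["moment"],o["q"],pose(73.4),R.from_quat(o["tool_rot"]).as_matrix())
for n in["wrist","side"]: cv2.imwrite(f"pics/{n}11.png",camera(n)[...,::-1])
im=cv2.imread("pics/side11.png");cv2.imwrite("pics/s11.png",cv2.resize(im[30:230,230:430],None,fx=3,fy=3,interpolation=2))
E
```

```text
[ 0.532 -0.027  0.46 ] [0.507 4.89  4.871] [ 0.339 -0.286  0.351] [-0.272  0.261  1.806  0.124  0.391 -0.165] (array([ 0.533, -0.028,  0.459]), np.float64(39.35771358328213)) [[ 0.202  0.756  0.622]
 [ 0.979 -0.159 -0.125]
 [ 0.005  0.634 -0.773]]
```

View pics/s11.png

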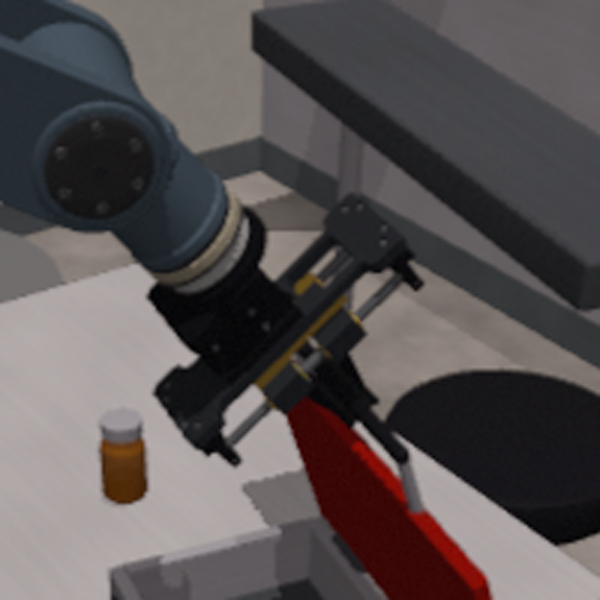

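View pics/wrist11.png

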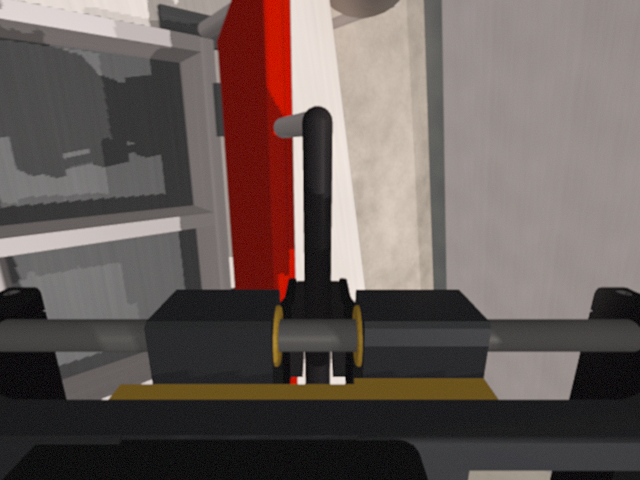

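Request:
drive_tool(
  plan=[
    [[-0.149, 0.04, -0.024, 0.023, 0.115, 0], [-0.149, 0.04, -0.024, 0.023, 0.115, 0], [-0.149, 0.035, -0.024, 0.023, 0.115, 0], [-0.149, 0.035, -0.024, 0.023, 0.115, 0]],
  ],
)

```text
time: 21.52
position: [0.517, -0.0239, 0.4567]
tool_rot: [0.737, 0.599, 0.199, 0.241]
ft_force: [2.9, 1.5, -1.4]
grip_width: 0.0113
```

Request:
drive_tool(
  plan=[
    [[-0.14, 0.03, -0.046, 0.023, 0.115, 0], [-0.14, 0.03, -0.046, 0.023, 0.115, 0], [-0.14, 0.03, -0.046, 0.023, 0.115, 0], [-0.14, 0.03, -0.046, 0.023, 0.115, 0]],
  ],
)

```text
time: 22.02
position: [0.5032, -0.0209, 0.4519]
tool_rot: [0.743, 0.604, 0.184, 0.223]
ft_force: [3.8, 1.2, -3.9]
grip_width: 0.0112
```

```bash
python3 - <<'E'
from arc import *
o=robot.get_obs();print(o["position"],o["ft_force"],o["moment"],o["q"],pose(63.3),R.from_quat(o["tool_rot"]).as_matrix())
E
```

```text
[ 0.503 -0.021  0.452] [ 3.814  1.176 -3.927] [0.071 0.28  0.03 ] [-0.274  0.235  1.849  0.091  0.475 -0.138] (array([ 0.504, -0.022,  0.451]), np.float64(33.770743700061466)) [[ 0.203  0.815  0.542]
 [ 0.979 -0.171 -0.109]
 [ 0.004  0.553 -0.833]]
```

Forces small, on track. Continuing.

Request:
drive_tool(
  plan=[
    [[-0.129, 0.026, -0.069, 0.023, 0.115, 0], [-0.129, 0.026, -0.069, 0.023, 0.115, 0], [-0.129, 0.026, -0.069, 0.023, 0.115, 0], [-0.129, 0.026, -0.069, 0.023, 0.115, 0], [-0.116, 0.024, -0.089, 0.023, 0.115, 0], [-0.116, 0.024, -0.089, 0.023, 0.115, 0], [-0.116, 0.024, -0.089, 0.023, 0.115, 0], [-0.116, 0.024, -0.089, 0.023, 0.115, 0]],
  ],
)

```text
time: 23.02
position: [0.4789, -0.0157, 0.437]
tool_rot: [0.752, 0.612, 0.155, 0.187]
ft_force: [-0.1, 0.9, 0.8]
grip_width: 0.0116
```

Request:
drive_tool(
  plan=[
    [[-0.103, 0.021, -0.109, 0.023, 0.115, 0], [-0.103, 0.021, -0.109, 0.023, 0.115, 0], [-0.103, 0.021, -0.109, 0.023, 0.115, 0], [-0.103, 0.021, -0.109, 0.023, 0.115, 0], [-0.088, 0.018, -0.127, 0.023, 0.115, 0], [-0.088, 0.018, -0.127, 0.023, 0.115, 0], [-0.088, 0.018, -0.127, 0.023, 0.115, 0], [-0.088, 0.018, -0.127, 0.023, 0.115, 0]],
  ],
)

```text
time: 24.02
position: [0.4599, -0.0118, 0.4132]
tool_rot: [0.761, 0.619, 0.124, 0.15]
ft_force: [2.5, 4.5, -0.6]
grip_width: 0.011
```

```bash
python3 - <<'E'
from arc import *
o=robot.get_obs();print(o["position"],o["ft_force"],o["moment"],o["q"],pose(42.9),R.from_quat(o["tool_rot"]).as_matrix())
for n in["wrist","side"]: cv2.imwrite(f"pics/{n}12.png",camera(n)[...,::-1])
im=cv2.imread("pics/side12.png");cv2.imwrite("pics/s12.png",cv2.resize(im[50:330,200:430],None,fx=2.1,fy=2.1,interpolation=2))
E
```

```text
[ 0.46  -0.012  0.413] [ 2.461  4.545 -0.613] [ 0.706 -0.05   0.281] [-0.278  0.245  1.935  0.056  0.572 -0.114] (array([ 0.46 , -0.013,  0.412]), np.float64(22.48617086662569)) [[ 0.203  0.905  0.375]
 [ 0.979 -0.189 -0.075]
 [ 0.002  0.382 -0.924]]
```

View pics/s12.png

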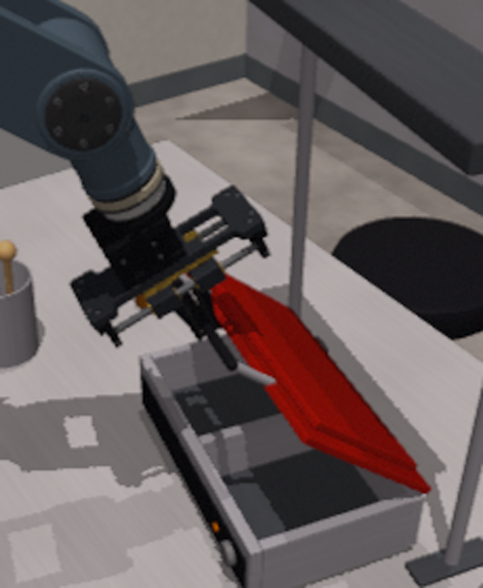

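View pics/wrist12.png

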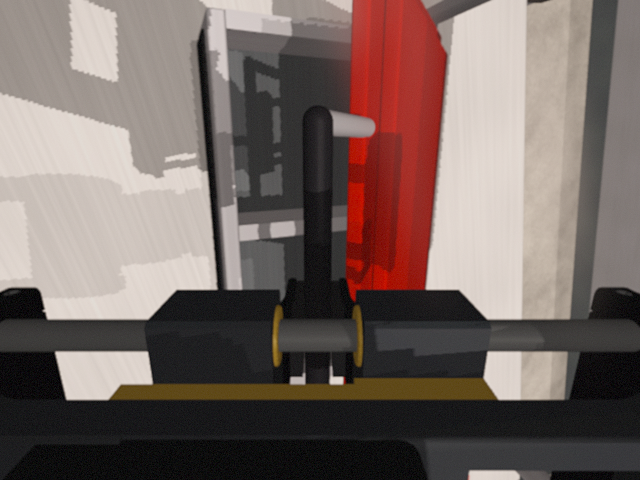

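Request:
drive_tool(
  plan=[
    [[-0.072, 0.018, -0.144, 0.023, 0.115, 0], [-0.072, 0.018, -0.144, 0.023, 0.115, 0], [-0.072, 0.018, -0.144, 0.023, 0.115, 0], [-0.072, 0.018, -0.144, 0.023, 0.115, 0], [-0.055, 0.014, -0.16, 0.023, 0.115, 0], [-0.055, 0.014, -0.16, 0.023, 0.115, 0], [-0.055, 0.014, -0.16, 0.023, 0.115, 0], [-0.055, 0.014, -0.16, 0.023, 0.115, 0]],
  ],
)

```text
time: 25.12
position: [0.4473, -0.009, 0.3828]
tool_rot: [0.767, 0.624, 0.093, 0.113]
ft_force: [0.9, 0.3, -0.5]
grip_width: 0.0112
```

Request:
drive_tool(
  plan=[
    [[-0.038, 0.01, -0.175, 0.023, 0.115, 0], [-0.038, 0.01, -0.175, 0.023, 0.115, 0], [-0.038, 0.01, -0.175, 0.023, 0.115, 0], [-0.038, 0.01, -0.175, 0.023, 0.115, 0], [-0.019, 0.004, -0.188, 0.023, 0.115, 0], [-0.019, 0.004, -0.188, 0.023, 0.115, 0], [-0.019, 0.004, -0.188, 0.023, 0.115, 0], [-0.019, 0.004, -0.188, 0.023, 0.115, 0]],
  ],
)

```text
time: 26.12
position: [0.4418, -0.0074, 0.3465]
tool_rot: [0.772, 0.628, 0.062, 0.076]
ft_force: [0.8, -1.1, -0.7]
grip_width: 0.0114
```

```bash
python3 - <<'E'
from arc import *
o=robot.get_obs();print(o["position"],o["ft_force"],o["moment"],o["q"],pose(22.6),R.from_quat(o["tool_rot"]).as_matrix())
E
```

```text
[ 0.442 -0.007  0.346] [ 0.775 -1.095 -0.711] [-0.449 -0.003 -0.121] [-0.275  0.359  1.996  0.026  0.591 -0.09 ] (array([ 0.442, -0.01 ,  0.345]), np.float64(11.256914566687156)) [[ 0.203  0.96   0.191]
 [ 0.979 -0.2   -0.039]
 [ 0.001  0.195 -0.981]]
```

Request:
drive_tool(
  plan=[
    [[0, 0, -0.199, 0.023, 0.115, 0], [0, 0, -0.199, 0.023, 0.115, 0], [0, 0, -0.199, 0.023, 0.115, 0], [0, 0, -0.199, 0.023, 0.115, 0], [0.019, -0.006, -0.209, 0.023, 0.115, 0], [0.019, -0.006, -0.209, 0.023, 0.115, 0], [0.019, -0.006, -0.209, 0.023, 0.115, 0], [0.019, -0.006, -0.209, 0.023, 0.115, 0]],
  ],
)

```text
time: 27.12
position: [0.4439, -0.0078, 0.3057]
tool_rot: [0.775, 0.63, 0.031, 0.038]
ft_force: [1.3, 2.3, -0.7]
grip_width: 0.0114
```

Request:
drive_tool(
  plan=[
    [[0.039, -0.01, -0.218, 0.023, 0.115, 0], [0.039, -0.01, -0.218, 0.023, 0.115, 0], [0.039, -0.01, -0.218, 0.023, 0.115, 0], [0.039, -0.01, -0.218, 0.023, 0.115, 0], [0, 0, 0, 0, 0, 0]],
  ],
)

```text
time: 27.75
position: [0.448, -0.0088, 0.2836]
tool_rot: [0.776, 0.631, 0.016, 0.019]
ft_force: [2.8, 5.2, -3.4]
grip_width: 0.0112
```

```bash
python3 - <<'E'
from arc import *
o=robot.get_obs();print(o["position"],o["ft_force"],o["moment"],o["q"],pose(7.3),R.from_quat(o["tool_rot"]).as_matrix())
for n in["wrist","side"]: cv2.imwrite(f"pics/{n}13.png",camera(n)[...,::-1])
im=cv2.imread("pics/side13.png");cv2.imwrite("pics/s13.png",cv2.resize(im[100:360,180:430],None,fx=2.2,fy=2.2,interpolation=2))
E
```

```text
[ 0.448 -0.009  0.284] [ 2.788  5.163 -3.45 ] [ 0.772 -0.56   0.047] [-0.271  0.505  1.994  0.007  0.593 -0.071] (array([ 0.448, -0.011,  0.282]), np.float64(2.793484941610326)) [[ 0.204  0.978  0.049]
 [ 0.979 -0.204 -0.01 ]
 [ 0.     0.049 -0.999]]
```

View pics/s13.png

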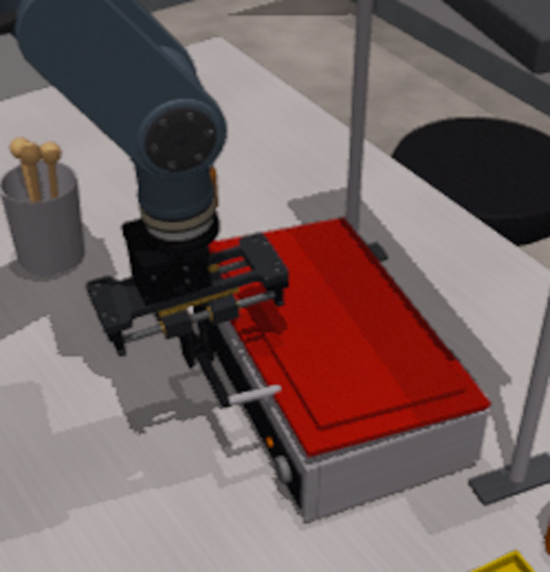

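Request:
drive_tool(
  plan=[
    [[0.04, -0.008, -0.15, 0.015, 0.08, 0], [0.04, -0.008, -0.15, 0.015, 0.08, 0], [0.04, -0.008, -0.15, 0.015, 0.08, 0], [0.03, -0.006, -0.12, 0.015, 0.08, 0], [0.03, -0.006, -0.1, 0.01, 0.05, 0], [0.02, -0.004, -0.08, 0, 0, 0], [0, 0, 0, 0, 0, 0]],
  ],
)

```text
time: 28.72
position: [0.453, -0.0097, 0.2662]
tool_rot: [0.776, 0.631, 0.003, 0.005]
ft_force: [1.4, 5.2, 8.5]
grip_width: 0.0112
```

Request:
drive_tool(
  plan=[
    [[0, 0.0, -0.04, 0, 0, 0], [0, 0, -0.04, 0, 0, 0], [0, 0, 0, 0, 0, 0]],
  ],
)

```text
time: 29.1
position: [0.4528, -0.0098, 0.2656]
tool_rot: [0.776, 0.631, 0.004, 0.005]
ft_force: [-0.9, 5.0, 23.3]
grip_width: 0.0111
```

```bash
python3 - <<'E'
from arc import *
o=robot.get_obs();print(o["position"],o["ft_force"],o["moment"])
for n in["side","wrist"]: cv2.imwrite(f"pics/{n}14.png",camera(n)[...,::-1])
im=cv2.imread("pics/side14.png");cv2.imwrite("pics/s14.png",cv2.resize(im[190:340,250:430],None,fx=4,fy=4,interpolation=2))
E
```

```text
[ 0.453 -0.01   0.266] [-0.932  5.045 23.336] [ 0.759  0.277 -0.035]
```

View pics/s14.png

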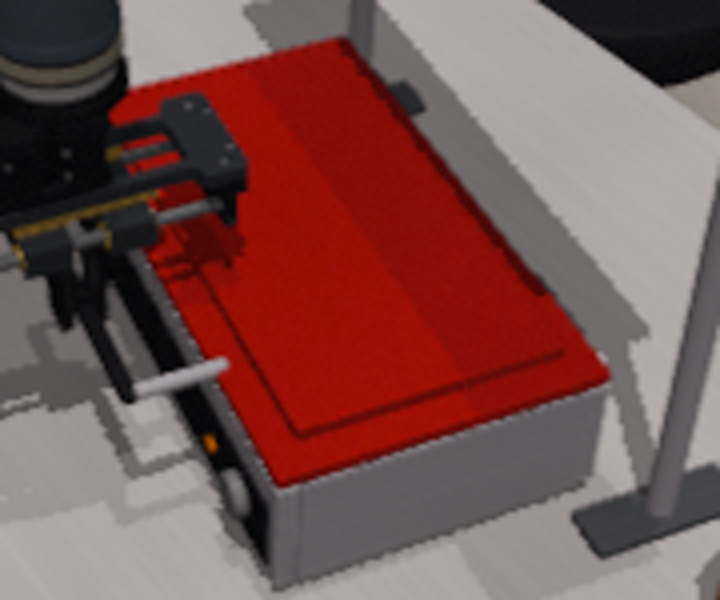

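Request:
drive_tool(
  plan=[
    [[0, 0, 0.08, 0, 0, 0], [0, 0, 0, 0, 0, 0]],
  ],
)

```text
time: 29.45
position: [0.453, -0.0099, 0.2658]
tool_rot: [0.776, 0.631, 0.003, 0.005]
ft_force: [1.6, 5.3, 5.3]
grip_width: 0.0109
```

Request:
drive_tool(
  plan=[
    [[0, 0, 0, 0, 0, 0], [0, 0, 0, 0, 0, 0], [0, 0, 0, 0, 0, 0], [0, 0, 0, 0, 0, 0]],
  ],
  grip=0.6,
)

```text
time: 29.95
position: [0.4524, -0.0101, 0.2652]
tool_rot: [0.776, 0.631, 0.002, 0.004]
ft_force: [-0.4, -0.4, -0.1]
grip_width: 0.0338
```

Request:
drive_tool(
  plan=[
    [[0, 0, 0.3, 0, 0, 0], [0, 0, 0.6, 0, 0, 0], [0, 0, 1, 0, 0, 0], [0, 0, 1, 0, 0, 0], [0, 0, 1, 0, 0, 0], [0, 0, 1, 0, 0, 0], [0, 0, 0.5, 0, 0, 0], [0, 0, 0, 0, 0, 0]],
  ],
)

```text
time: 30.95
position: [0.4525, -0.01, 0.4011]
tool_rot: [0.776, 0.631, 0.003, 0.005]
ft_force: [0.4, -0.2, -0.1]
grip_width: 0.035
```

```bash
python3 - <<'E'
from arc import *
o=robot.get_obs();print(o["position"],o["ft_force"],o["grip_width"])
for n in["side","top","wrist"]: cv2.imwrite(f"pics/{n}15.png",camera(n)[...,::-1])
im=cv2.imread("pics/side15.png");cv2.imwrite("pics/s15.png",cv2.resize(im[190:340,230:430],None,fx=4,fy=4,interpolation=2))
for s in(-85,85): 
    q=H-.255*xw+s/1e3*yw+.01*zz;print("expected bar end",proj("side",q),proj("top",q))
E
```

```text
[ 0.452 -0.01   0.401] [ 0.357 -0.179 -0.065] 0.03499179970158247
expected bar end [282.312 287.748] [370.391 292.484]
expected bar end [257.896 241.164] [292.09  276.908]
```

View pics/side15.png

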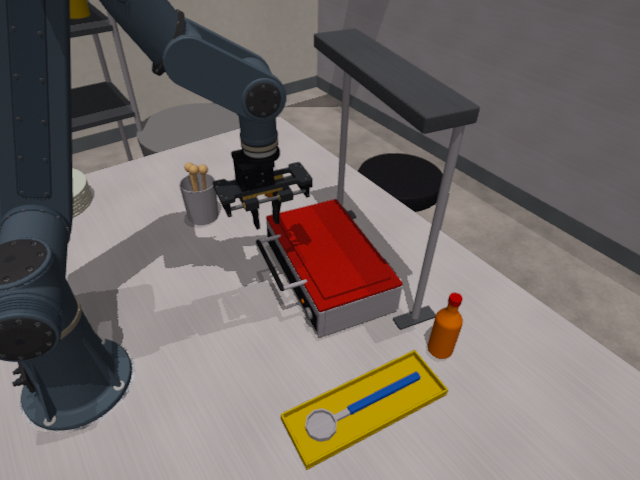

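View pics/s15.png

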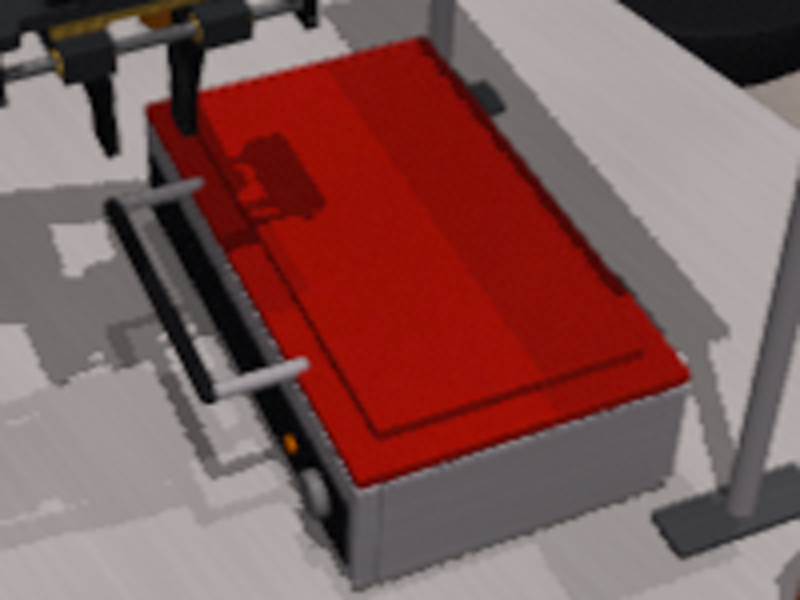

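View pics/wrist15.png

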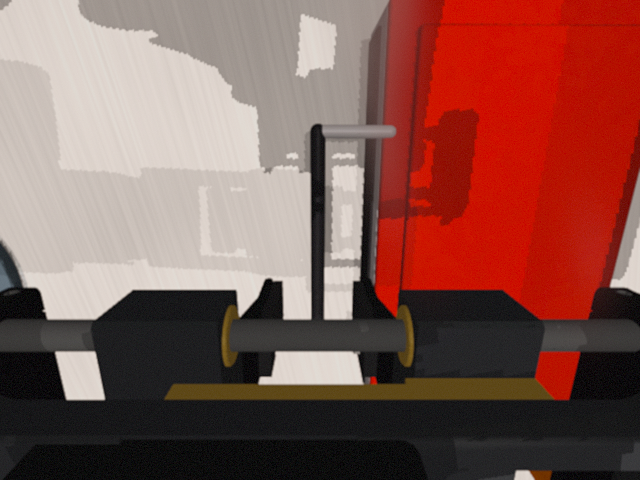

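```bash
python3 -c "
from rig import robot
print(robot.hand_in())"
```

```text
the job is handed in; nothing more can be done
None
```

I laid the serving spoon flat in the yellow tray, lowered the red lid until it rested shut, and handed the job in at about 31 s of the 58 s allowed.

- **Spoon:** I gripped it at the blue handle, lifted it off the rim and set it down until it touched the tray floor (up to about 13 N), then let go. The last pictures show it centred and flat in the tray.
- **Lid:** I took the bar with the tool leaning 45° and held it all the way down, at about 5 cm/s. Forces stayed under about 6 N during the descent. When I pressed to find the stop, the force rose to 23 N; I eased it off to about 5 N before opening the fingers.
- **Lid check:** After release, the bar ends in the side view are at pixels (282, 287) and (259, 241). For a shut lid they should be at (282, 288) and (258, 241), within about a pixel.
- **End state:** The arm is clear, with the force reading near zero. The crock, bottle and shaker were never in the tool's path. The crock and bottle look unmoved in the last side picture; the shaker is hidden behind the gripper there, and was last seen in place earlier.
- **Lamp:** I estimated about 25 mm between the gripper and the lamp at the closest point, and no contact showed in the force readings.
- **Disagreements:** Camera estimates of the bar differed by up to about 5 mm between views, so I used a value in between. At the stop, the gripper stood about 5 mm higher than my arc predicted, which I put down to how deep the bar sat in the fingers.

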